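# Hold a shelf label in the writing slot of the bottle

## Robot

A 6-joint arm with a two-finger parallel gripper is mounted at the origin on the work surface. World frame = base frame: x ahead of the robot, y to its left, z up, the work surface at z = 0. Lengths are in m, angles in rad, forces in N, time in s.
With the tool pointing down it reaches from about 0.275 to 0.875 m from the base axis. Payload 12.5 kg.
Tool frame: the origin (TCP) lies on the front face of the gripper's body, between the roots of the fingers; the fingertips stand tcp_to_tips ahead of it and the grasp point (between the pads) lies 54 mm ahead of it (tcp_to_tips is the distance from the TCP to the fingertips, in m); z points along the fingers, y is the direction in which the jaws open and shut (so a half turn about z gives the same grasp; the last joint's range is limited). The gripper opens to 85 mm and grips with 20 to 120 N. Pads are 22 mm wide; open, the fingers measure 114 mm over their backs; the gripper's body (76 mm by 85 mm) begins 54 mm behind the grasp point. The pads swing forward as they close: fully open they stand 13 mm farther back than shut.
Start: joints at [1.048, 0.351, 1.652, -0, 1.139, -0.085], TCP at [0.233, 0.498, 0.304] pointing down, gripper open.
Joint ranges: [-2.75, 2.75], [-0.79, 2.1], [0.01, 2.65], [-1.57, 4.71], [0.07, 3.14], [-2.87, 2.87]. Speed limits (rad/s): [2.22, 2.22, 2.79, 3.14, 3.14, 3.14].

## Interface

Orientations are given as a rotation vector (axis times angle).
In Python, from plant import get_state, get_image, get_calibration, hand_in, search_frame, tcp_to_tips gives the robot as it stands.
- The arm moves only by the tool step_arm, never from a script. Its argument "series" is a list of rows, each a list of 2 entries, a list of its own where there are three numbers: the shift along the tool's x, y, z in m, then the turn, a rotation vector about the tool's x, y, z in degrees. A call has 1 to 20 rows; each row shifts and turns the commanded pose from where the row before left it, along the tool's axes as they then stand; what a row does not reach is not made up. A row lasts 1/8 s, in which the tool goes at most 62.5 mm and 10.7 degrees, less where a joint would pass 70% of its speed; a pose out of reach is approached as far as the arm can. A call is refused whole if a number of a shift passes 0.0625 or a number of a turn 10.7, either way. A call with a gripper value outside its range is refused whole. "gripper" is the finger opening in m, from 0 to 0.0854, set as the call begins (left out, the last holds). The fingers move at their own pace and stop on an object; "squeeze" is the grip in N (left out, the last holds). Time passes only in rows, so rows that do not move let the fingers close. It gives the time, the measured TCP pose, the force and the opening at its end, in the units of the state.
- get_state(): the state, without advancing time (a new reading comes with each control period).
- get_image(name): name is "scene" or "top"; returns the picture (420x560x3 uint8, red, green, blue); there is no depth.
- get_calibration(name): a dict with "vfov" (degrees; the focal length in pixels is half the picture's height over the tangent of half this angle, whatever the lens; pixels are square), "cx", "cy" (the principal point, pixels), "cam_to_world" (4x4, takes a point from camera to world coordinates). Camera axes: x right, y down, z forward; pixel columns grow to the right and rows downward; lengths in m; the calibration is good to about 2 mm. A picture is of the moment at which its call begins. get_calibration takes no time and is no camera call.
- hand_in(): hands the job in, once; it reports no verdict.
Trained networks look in the newest picture that a camera, given by its name, has taken for a name from the list of things; names that differ only in an ending like _2 or _b are one class to them, and where a whole thing is asked for, a point or a joint stands for the part that bears it (a point fixed in the world has none). Each returns a list of dicts, best first, with "p" (0 to 1); they miss things now and then, are a little off and sometimes report something else, mostly with a low value. They report only what shows in the picture. A call takes as long as a camera call. They do not tell look-alikes from the thing itself.
- search_frame(target, camera): "point" ([x, y, z] in m, in world coordinates, good to about 4 mm: the middle of the surface that is visible of it).
The state is a dict: "t": time; "qpos": joint angles; "qvel": joint speeds; "joint_efforts": joint torques, N m; "ee_pos": TCP position; "orientation": TCP orientation; "contact_force": force on the tool from outside, world axes, zero at the start; "wrist_torque": the same for the moment, N m; "gripper_width": opening from 0.0 (shut) to 1.0 (fully open).
Only numpy, scipy, OpenCV 4.12 (cv2) and the standard library are available. Lean on these libraries where they do the work, as an engineer would, in place of code of your own. Each camera call takes 0.05 s, during which the arm holds its last target. There are 200 camera calls.

## Task

On the counter stands a label-writing dock with two slots in its raised guard plate; each slot has a product pad beside it on the robot's side, and on one pad stands a bottle, on the other a low snack tub. Take the blank shelf label out of its wooden stand, lower it upright through the slot that belongs to the bottle's pad until its bottom edge hangs about half-way down the gap between guard plate and base, and keep it there, still and without pressing hard on the slot's edges. Finish while still holding it in the slot with the gripper (do not let go), and leave the bottles, the tub and the snack pack standing where they are.

Things in the scene. Friction and masses are not known exactly. Their poses are not given: they have to be found in the camera images.
- label_mid (a point): Centre of the shelf label: white plastic slab, blank grey screen on both faces, 14 mm thick (its x), 56 wide (y), 120 tall (z, up), about 0.12 kg, same either way round. It stands upright, loose in the stand's groove; its bottom edge is 60 mm below this point and starts 8 mm above the counter. Its upper 102 mm stand free, to be gripped across the thickness from above.
- stand: Fixed light-wood stand, 70 x 100 x 26 mm, origin at the centre of its underside on the counter; its groove (17 x 60 mm, 18 mm deep) runs along its y axis.
- dock: Fixed dock, origin on the counter under its guard plate's middle. Grey base slab 10 mm thick, 320 mm along y, from x = -180 (robot's side) to +45 mm. On three 10 mm walls (y = -155, 0, +155 mm) lies an aluminium guard plate 80 (x) x 320 (y) mm, 10 mm thick, underside 80 and top 90 mm above the counter, with two through slots. The gap from base to plate is 70 mm high.
- slot_left (a point): Centre of the left slot (dock y = +85 mm) in the plane of the guard plate's top face, 90 mm above the counter; axes as the dock's. The slot is 16 mm along x and 58 mm along y (2 mm more than the label each way), and goes straight down through the 10 mm plate; around it steel lead-in lips flare out at 45 degrees, 4 mm out and 4 mm up from the slot's edges.
- slot_right (a point): Centre of the right slot (dock y = -85 mm), the same otherwise.
- pad_left (a point): Centre of the black rubber product pad (96 x 110 mm, top 10 mm above the counter) that belongs to the left slot, 125 mm from that slot on the dock's -x side.
- pad_right (a point): Centre of the product pad that belongs to the right slot, the same otherwise.
- bottle_mid (a point): Centre of the small amber bottle, 60 mm in diameter and 160 mm tall, standing loose on one of the two pads within 10 mm of its centre in x and in y (its top 170 mm above the counter). The label goes into the slot that belongs to this pad.
- tub_mid (a point): Centre of the low white snack tub, 80 mm in diameter and 50 mm tall, standing loose on the other pad.
- spare_mid (a point): Centre of a larger amber bottle, 72 mm in diameter and 205 mm tall, standing loose on the counter; not needed.
- snacks_mid (a point): Centre of a flat snack pack, 100 x 150 x 34 mm, black tray with brown contents, lying loose on the counter; not needed.
Not all that is in view belongs to the job. There is more than one size of the part that bears label_mid; the job needs the smallest.

How it is judged:
On the way:
1. the label is lifted clear of its stand (height (world z) of label_mid above 0.11 m and contact force between the fingers and label above 1 N), for 0.2 s.
At the end, for the whole second after the job is handed in: Label in the bottle's slot: centre within 6 mm in x and y, tilt under 0.10 rad, bottom edge 14 to 55 mm above the base; held with over 1 N, under 20 mm/s, pressing on the dock under 12 N; bottles, tub and snack pack upright within 30 mm of their starts (((horizontal distance between bottle_mid and pad_left below 0.06 m and x of label_mid in the frame of slot_left between -0.006 and 0.006 m and y of label_mid in the frame of slot_left between -0.006 and 0.006 m and z of label_mid in the frame of slot_left between -0.006 and 0.035 m) or (horizontal distance between bottle_mid and pad_right below 0.06 m and x of label_mid in the frame of slot_right between -0.006 and 0.006 m and y of label_mid in the frame of slot_right between -0.006 and 0.006 m and z of label_mid in the frame of slot_right between -0.006 and 0.035 m)) and angle between label_mid's own z axis and vertical below 0.1 rad and contact force between the fingers and label above 1 N and contact force between label and dock below 12 N and linear speed of label below 0.02 m/s and angle between each of bottle_mid, tub_mid, spare_mid, snacks_mid's own z axis and vertical below 0.15 rad and distance of each of bottle_mid, tub_mid, spare_mid, snacks_mid from where it was at the start of the episode below 0.03 m); the arm keeps its last pose, push and grip.
It fails at once if the bottle on the dock is knocked over or shifted by more than 30 mm (distance of bottle_mid from where it was at the start of the episode above 0.03 m or angle between bottle_mid's own z axis and vertical above 0.4 rad).
It fails at once if the snack tub is knocked over or shifted by more than 30 mm (distance of tub_mid from where it was at the start of the episode above 0.03 m or angle between tub_mid's own z axis and vertical above 0.4 rad).
It fails at once if the spare bottle is knocked over or shifted by more than 30 mm (distance of spare_mid from where it was at the start of the episode above 0.03 m or angle between spare_mid's own z axis and vertical above 0.4 rad).
It fails at once if the snack pack is knocked over or shifted by more than 30 mm (distance of snacks_mid from where it was at the start of the episode above 0.03 m or angle between snacks_mid's own z axis and vertical above 0.4 rad).
It also fails if it takes over 42 s, if anything falls off the work surface, if the arm or the gripper's body presses on something with over 40 N, if the wrist force passes 120 N, or if a joint passes its speed limit or range.

## Working session

There is one attempt and no reset: what is moved stays moved. The work goes in short steps, Python scripts to look and compute and a tool call to move; the robot and the scene stay as the last step left them, time stands still between calls to the robot, and variables do not carry over. Pictures are saved under pics/ and viewed, about 8 in all and at most 12, crops included, and the job is handed in when it is done.

Besides the shell and the picture viewer there is one more tool, called by a JSON object that holds its "fn" and its "kwargs", one argument or row to a line. step_arm: Moves the arm, as the interface text tells. Its arguments: {"type":"object","properties":{"series":{"type":"array"},"gripper":{"type":"number"},"squeeze":{"type":"number"}},"required":["series"]}

```bash
mkdir -p pics; ls; python3 - <<'E'
from plant import *
import cv2,numpy as np
s=get_state();print(s['t'],s['ee_pos'],s['orientation'],s['gripper_width'],tcp_to_tips)
for c in('scene','top'):
    im=get_image(c);cv2.imwrite(f'pics/{c}0.png',im[:,:,::-1])
    k=get_calibration(c);print(c,k['vfov'],k['cx'],k['cy'],np.round(k['cam_to_world'],4).tolist())
    for n in('label_mid','stand','dock','slot_left','slot_right','pad_left','bottle_mid','tub_mid','spare_mid','snacks_mid'):
        print(n,[(np.round(d['point'],3).tolist(),round(d['p'],2)) for d in search_frame(n,c)][:5])
E
```

```text
pics
0.0 [0.23300196 0.49792969 0.30335103] [-6.82096142e-01 -3.06627898e+00  1.78687865e-03] 1.003325302266474 0.0726
scene 45.64181162980273 282.0141805924227 206.53816387577717 [[-0.1898, 0.8202, -0.5397, 1.1225], [0.9818, 0.1577, -0.1058, -0.0073], [-0.0017, -0.55, -0.8352, 0.9953], [0.0, 0.0, 0.0, 1.0]]
label_mid [([0.592, -0.188, 0.112], 0.97), ([0.32, -0.225, 0.1], 0.74), ([0.452, -0.236, 0.087], 0.57)]
stand [([0.599, 0.118, 0.041], 0.61), ([0.464, -0.207, 0.024], 0.55)]
dock [([0.597, 0.117, 0.039], 0.75)]
slot_left []
slot_right [([0.595, 0.118, 0.036], 0.75)]
pad_left [([0.602, 0.117, 0.041], 0.61)]
bottle_mid [([0.499, 0.03, 0.104], 0.79)]
tub_mid [([0.476, 0.194, 0.061], 0.76), ([0.464, -0.209, 0.029], 0.28)]
spare_mid [([0.592, -0.432, 0.122], 0.85)]
snacks_mid [([0.738, -0.314, 0.034], 0.89)]
top 50.3449530035128 282.44686493070697 213.7097902156949 [[-0.0088, -0.993, 0.118, 0.4274], [-0.9997, 0.0062, -0.0224, -0.1049], [0.0215, -0.1182, -0.9928, 1.076], [0.0, 0.0, 0.0, 1.0]]
label_mid [([0.574, -0.188, 0.146], 0.59), ([0.318, -0.225, 0.153], 0.57), ([0.453, -0.23, 0.125], 0.51)]
stand [([0.451, -0.23, 0.024], 0.72)]
dock [([0.557, 0.114, 0.011], 0.79)]
slot_left [([0.553, 0.111, 0.012], 0.87)]
slot_right [([0.548, 0.11, 0.011], 0.77)]
pad_left [([0.552, 0.112, 0.012], 0.56)]
bottle_mid [([0.481, 0.03, 0.121], 0.86)]
tub_mid [([0.466, 0.189, 0.06], 0.79)]
spare_mid [([0.574, -0.429, 0.137], 0.6)]
snacks_mid [([0.721, -0.323, 0.037], 0.89)]
```

```bash
python3 -c "
import cv2,numpy as np
a=cv2.imread('pics/scene0.png');b=cv2.imread('pics/top0.png')
cv2.imwrite('pics/both.png',cv2.resize(np.vstack([a,b]),None,fx=.714,fy=.714))"
```

```text
(no output)
```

View pics/top0.png

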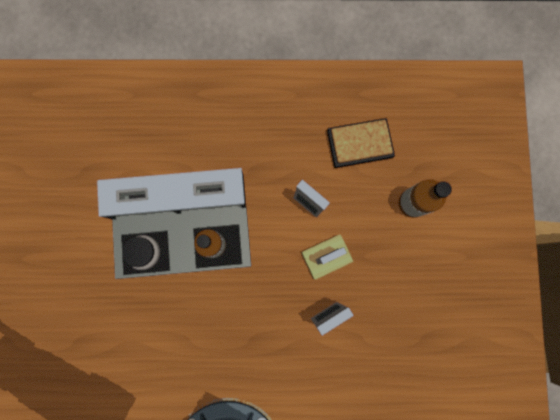

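View pics/scene0.png

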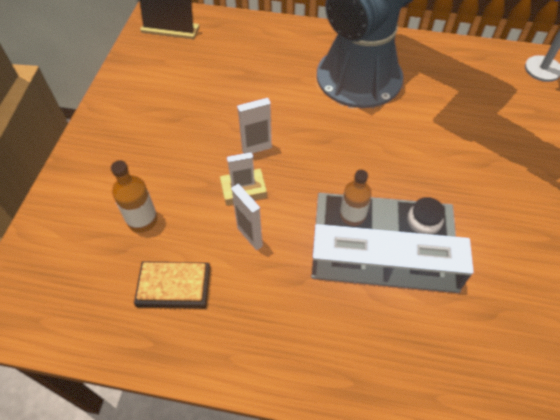

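The top view shows the stand, which is yellowish, at pixel (328,257). Three labels could be the one meant: (312,198) and (333,318), both larger and free-standing, and (332,256), the smallest and the only one in the stand. The last fits. The bottle at (210,243) is on the right pad, nearer the labels, so the slot at about (209,188) belongs to it.

```bash
python3 - <<'E'
import cv2,numpy as np
from plant import *
k=get_calibration('top');print({a:b for a,b in k.items() if a!='cam_to_world'})
a=cv2.imread('pics/scene0.png');b=cv2.imread('pics/top0.png')
def c(im,x,y,w,h,s):
    o=cv2.resize(im[y:y+h,x:x+w],None,fx=s,fy=s,interpolation=cv2.INTER_CUBIC)
    for i in range(x,x+w):
        if i%10==0: cv2.line(o,((i-x)*s,0),((i-x)*s,8),(0,255,0),1);cv2.putText(o,str(i),((i-x)*s,18),0,.33,(0,255,0),1)
    for j in range(y,y+h):
        if j%10==0: cv2.line(o,(0,(j-y)*s),(8,(j-y)*s),(0,255,0),1);cv2.putText(o,str(j),(9,(j-y)*s+4),0,.33,(0,255,0),1)
    return o
cv2.imwrite('pics/c1.png',np.hstack([c(b,295,230,66,100,6)[:600],c(a,215,145,66,100,6)[:600]]))
cv2.imwrite('pics/c2.png',np.vstack([c(b,95,165,160,58,5),c(a,310,220,160,58,5)]))
E
```

```text
{'vfov': 50.3449530035128, 'cx': 282.44686493070697, 'cy': 213.7097902156949}
```

View pics/c1.png

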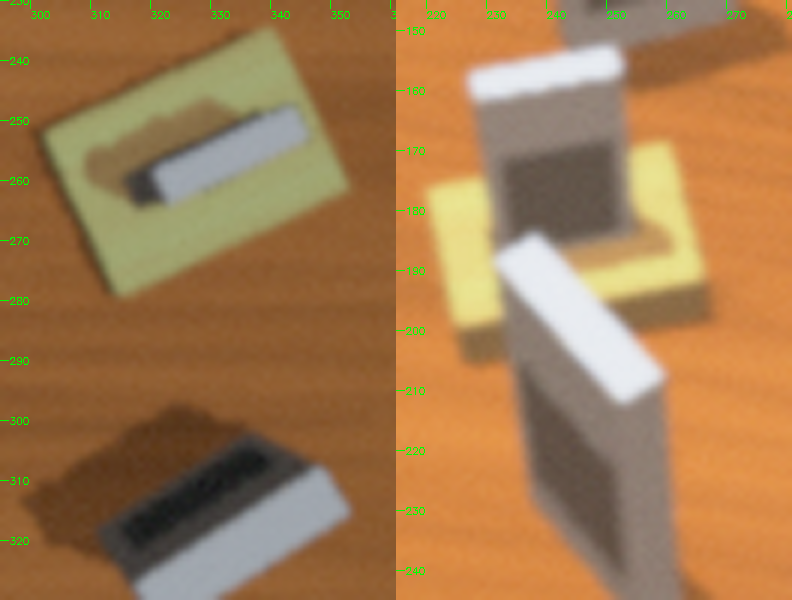

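View pics/c2.png

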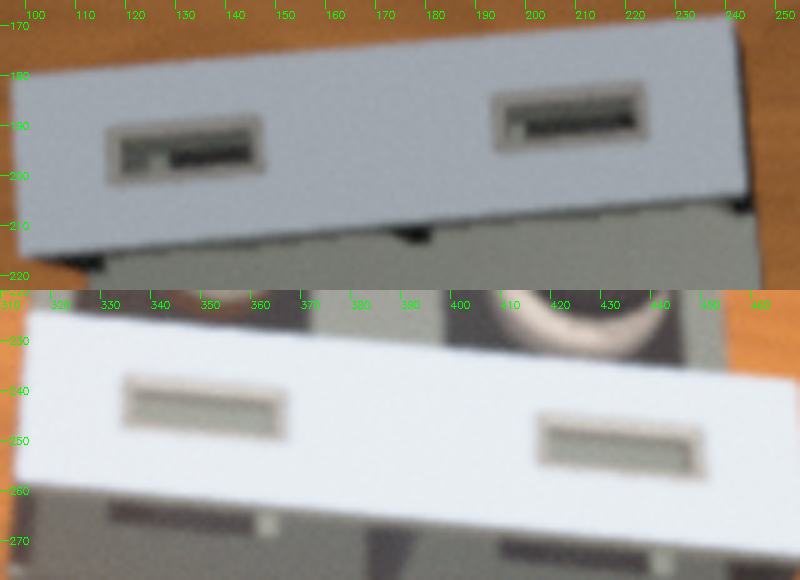

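Crop c1 confirms that the small label is in the stand, with its top face at (320–347, 247–264) in the top view. Crop c2 shows the bottle's slot, with its lip outline at (193–224, 181–196) in the top view and (334–367, 237–250) in the scene view. Next I turn these pixels into positions.

```bash
cat >m.py <<'E'
import numpy as np
from plant import *
def ray(c,uv,z):
    k=get_calibration(c);M=np.array(k['cam_to_world']);f=210/np.tan(np.radians(k['vfov']/2))
    uv=np.atleast_2d(uv).astype(float);d=np.c_[(uv[:,0]-k['cx'])/f,(uv[:,1]-k['cy'])/f,np.ones(len(uv))]@M[:3,:3].T
    return M[:3,3]+d*((z-M[2,3])/d[:,2])[:,None]
E
python3 - <<'E'
from m import *
T={'plate':('top',.09,[(97,181),(241.6,168),(244.6,203.4),(99.4,216.4)]),
'slotR':('top',.094,[(193.2,184),(223.2,181.4),(224.4,192.6),(194.6,195.6)]),
'slotL':('top',.094,[(116.2,190.6),(147.4,188),(148.4,199.4),(117.2,202.4)]),
'slotRs':('scene',.094,[(334.8,236.6),(367.4,240.4),(367.4,250.2),(334.4,247)]),
'slotLs':('scene',.094,[(417.6,244),(450.6,248),(451.2,258.2),(417.4,254.8)]),
'label':('top',.128,[(320.5,258),(344,247.2),(346.7,252.5),(322.7,264)]),
'labels':('scene',.128,[(226.8,157.3),(251.2,152.3),(253.3,157),(228.3,162)]),
'stand':('top',.026,[(302,251.7),(340,234.5),(353.3,261.2),(315,279.7)])}
for n,(c,z,p) in T.items():
    P=ray(c,p,z)[:,:2];e=np.roll(P,-1,0)-P
    a=(e[0]-e[2])/2
    print(n,P.mean(0).round(4),'edges',np.linalg.norm(e,axis=1).round(4),'ang',np.degrees(np.arctan2(a[1],a[0])).round(1))
s=get_state();from scipy.spatial.transform import Rotation as R
print(R.from_rotvec(s['orientation']).as_matrix().round(3).tolist())
E
```

```text
plate [0.5945 0.1202] edges [0.3219 0.0806 0.3203 0.0797] ang -85.1
slotR [0.6017 0.0359] edges [0.0667 0.0254 0.0661 0.0263] ang -84.8
slotL [0.5876 0.2042] edges [0.0686 0.0257 0.0684 0.0265] ang -85.1
slotRs [0.6028 0.0355] edges [0.0675 0.0231 0.0674 0.0247] ang 93.9
slotLs [0.5886 0.2042] edges [0.0668 0.0236 0.0676 0.0254] ang 93.6
label [ 0.4504 -0.2337] edges [0.0552 0.0125 0.0567 0.0134] ang -65.6
labels [ 0.4504 -0.2341] edges [0.0557 0.0144 0.0566 0.0139] ang 115.6
stand [ 0.45   -0.2337] edges [0.0987 0.0696 0.1    0.0716] ang -65.7
[[-0.906, 0.424, -0.0], [0.424, 0.906, 0.0], [0.0, 0.0, -1.0]]
```

Both cameras agree to about 1 mm, and the sizes match the given ones (label 56 x 14, plate 320 x 80):
- **Label:** (0.450, -0.234), thickness axis at 24.4°.
- **Bottle's slot, on the right:** (0.602, 0.036), dock x axis at 4.8°.

Moving above the label now.

{"fn": "step_arm", "kwargs": {
  "series": [
    [[-0.0317,-0.0357,0],[0,0,0]],
    [[-0.0317,-0.0357,0],[0,0,0]],
    [[-0.0317,-0.0357,0],[0,0,0]],
    [[-0.0317,-0.0357,0],[0,0,0]],
    [[-0.0317,-0.0357,0],[0,0,0]],
    [[-0.0317,-0.0357,0],[0,0,0]],
    [[-0.0317,-0.0357,0],[0,0,0]],
    [[-0.0317,-0.0357,0],[0,0,0]],
    [[-0.0317,-0.0357,0],[0,0,0]],
    [[-0.0317,-0.0357,0],[0,0,0]],
    [[-0.0317,-0.0357,0],[0,0,0]],
    [[-0.0317,-0.0357,0],[0,0,0]],
    [[-0.0317,-0.0357,0],[0,0,0]],
    [[-0.0317,-0.0357,0],[0,0,0]],
    [[-0.0317,-0.0357,0],[0,0,0]],
    [[-0.0317,-0.0357,0],[0,0,0]],
    [[0,0,0],[0,0,10.1]],
    [[0,0,0],[0,0,10.1]],
    [[0,0,0],[0,0,10.1]],
    [[0,0,0],[0,0,10.2]]
  ],
  "gripper": 0.045
}}

```text
t: 3.6
ee_pos: [0.4503, -0.2343, 0.3039]
orientation: [1.709, 2.636, -0.0]
contact_force: [0.2, -0.2, -0.5]
gripper_width: 0.524
```

```bash
cat >>m.py <<'E'
from scipy.spatial.transform import Rotation as R
def need(x,y,z,yaw):
    s=get_state();M=R.from_rotvec(s['orientation']).as_matrix()
    a=np.degrees(np.arctan2(M[1,1],M[0,1]))
    g=np.array([np.cos(np.radians(yaw)),np.sin(np.radians(yaw)),0]);G=np.c_[np.cross(g,[0,0,-1]),g,[0,0,-1]]
    print('t',s['t'],'pos',s['ee_pos'].round(4) if hasattr(s['ee_pos'],'round') else s['ee_pos'],'yaw',a.round(2),'tz',M[:,2].round(4),'F',np.round(s['contact_force'],1),'w',round(s['gripper_width']*.0854,4))
    print('shift tool',(M.T@(np.array([x,y,z])-s['ee_pos'])).round(4),'turn',np.degrees(R.from_matrix(M.T@G).as_rotvec()).round(2))
E
python3 - <<'E'
from m import *
import cv2
need(.4504,-.2339,.152,24.4)
for z in(.15,.17):
  print(z,ray('scene',[(231.8,188.7),(239,184),(259.5,207.5),(253.2,212.2)],z).round(3)[:,:2].tolist())
a=get_image('scene');b=get_image('top')
cv2.imwrite('pics/g1.png',cv2.resize(np.hstack([a[60:340,100:400],b[130:410,200:500]])[:,:,::-1],None,fx=1.33,fy=1.33))
E
```

```text
t 3.6 pos [ 0.4503 -0.2343  0.3039] yaw 24.07 tz [-0. -0. -1.] F [ 0.2 -0.2 -0.5] w 0.0448
shift tool [0.0003 0.0002 0.1519] turn [-0.    0.   -0.33]
0.15 [[0.552, -0.225], [0.538, -0.213], [0.587, -0.159], [0.601, -0.169]]
0.17 [[0.566, -0.22], [0.552, -0.208], [0.6, -0.155], [0.613, -0.165]]
```

View pics/g1.png

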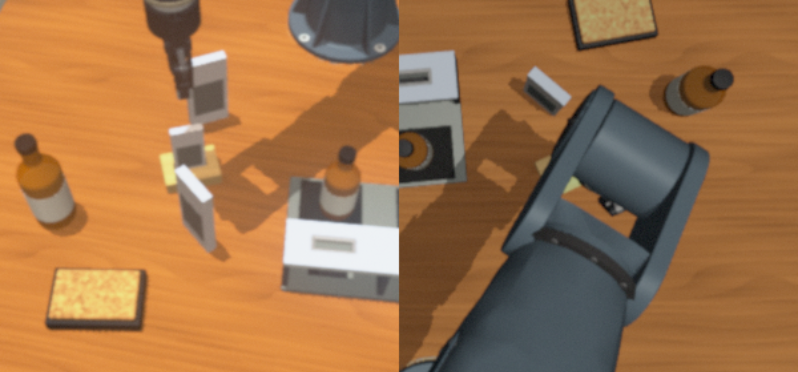

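The jaws are aligned above the small label in the stand, and the neighbouring labels are clear. Descending.

{"fn": "step_arm", "kwargs": {
  "series": [
    [[0,0,0.03],[0,0,0.3]],
    [[0,0,0.03],[0,0,0]],
    [[0,0,0.025],[0,0,0]],
    [[0,0,0.02],[0,0,0]],
    [[0,0,0.02],[0,0,0]],
    [[0,0,0.015],[0,0,0]],
    [[0,0,0.012],[0,0,0]],
    [[0,0,0],[0,0,0]]
  ]
}}

```text
t: 4.7
ee_pos: [0.4502, -0.2341, 0.1513]
orientation: [-1.707, -2.636, 0.0]
contact_force: [-0.6, -0.1, 1.1]
gripper_width: 0.524
```

{"fn": "step_arm", "kwargs": {
  "series": [
    [[0,0,0],[0,0,0]],
    [[0,0,0],[0,0,0]],
    [[0,0,0],[0,0,0]],
    [[0,0,0],[0,0,0]],
    [[0,0,0],[0,0,0]],
    [[0,0,0],[0,0,0]],
    [[0,0,0],[0,0,0]],
    [[0,0,0],[0,0,0]]
  ],
  "gripper": 0.0,
  "squeeze": 40
}}

```text
t: 5.7
ee_pos: [0.4507, -0.2344, 0.1525]
orientation: [1.708, 2.636, 0.0]
contact_force: [-0.2, 0.4, 6.5]
gripper_width: 0.162
```

Gripped at 13.8 mm, as expected for the label. Lifting, then checking.

{"fn": "step_arm", "kwargs": {
  "series": [
    [[0,0,-0.01],[0,0,0]],
    [[0,0,-0.015],[0,0,0]],
    [[0,0,-0.02],[0,0,0]],
    [[0,0,-0.025],[0,0,0]],
    [[0,0,-0.03],[0,0,0]],
    [[0,0,-0.03],[0,0,0]],
    [[0,0,-0.03],[0,0,0]],
    [[0,0,-0.02],[0,0,0]],
    [[0,0,-0.01],[0,0,0]],
    [[0,0,0],[0,0,0]]
  ]
}}

```text
t: 6.95
ee_pos: [0.4503, -0.2342, 0.3424]
orientation: [1.708, 2.636, 0.0]
contact_force: [-0.3, -0.1, -0.9]
gripper_width: 0.154
```

```bash
python3 -c "
from m import *
need(.6022,.0357,.32,4.8)"
```

```text
t 6.95 pos [ 0.4503 -0.2342  0.3424] yaw 24.12 tz [ 8.e-04 -5.e-04 -1.e+00] F [-0.3 -0.1 -0.9] w 0.0132
shift tool [0.1843 0.2489 0.0224] turn [ 0.04  0.04 19.32]
```

{"fn": "step_arm", "kwargs": {
  "series": [
    [[0.0184,0.0249,0],[0,0,0]],
    [[0.0184,0.0249,0],[0,0,0]],
    [[0.0184,0.0249,0],[0,0,0]],
    [[0.0184,0.0249,0],[0,0,0]],
    [[0.0184,0.0249,0],[0,0,0]],
    [[0.0184,0.0249,0],[0,0,0]],
    [[0.0184,0.0249,0],[0,0,0]],
    [[0.0184,0.0249,0],[0,0,0]],
    [[0.0184,0.0249,0],[0,0,0]],
    [[0.0184,0.0249,0],[0,0,0]],
    [[0,0,0],[0,0,9.7]],
    [[0,0,0],[0,0,9.6]],
    [[0,0,0.02],[0,0,0]],
    [[0,0,0.03],[0,0,0]],
    [[0,0,0.03],[0,0,0]],
    [[0,0,0],[0,0,0]],
    [[0,0,0],[0,0,0]]
  ]
}}

```text
t: 9.07
ee_pos: [0.6027, 0.0355, 0.2626]
orientation: [2.126, 2.312, 0.001]
contact_force: [0.7, 0.6, -0.1]
gripper_width: 0.158
```

```bash
python3 - <<'E'
from m import *
import cv2
need(.6022,.0357,.25,4.8)
a=get_image('scene');b=get_image('top')
cv2.imwrite('pics/g2.png',np.hstack([cv2.resize(a[100:300,290:430],None,fx=3,fy=3),cv2.resize(b[100:300,140:260],None,fx=3,fy=3)])[:,:,::-1])
for c in('scene','top'): print([(np.round(d['point'],3).tolist(),round(d['p'],2)) for d in search_frame('label_mid',c)])
E
```

```text
t 9.075 pos [0.6027 0.0355 0.2626] yaw 4.82 tz [ 6.e-04 -0.e+00 -1.e+00] F [ 0.7  0.6 -0.1] w 0.0135
shift tool [ 0.0003 -0.0005  0.0126] turn [0.04 0.   0.02]
[([0.592, -0.189, 0.112], 0.97), ([0.323, -0.227, 0.096], 0.91), ([0.609, 0.026, 0.168], 0.87)]
[([0.32, -0.225, 0.152], 0.85), ([0.574, -0.188, 0.146], 0.75)]
```

View pics/g2.png

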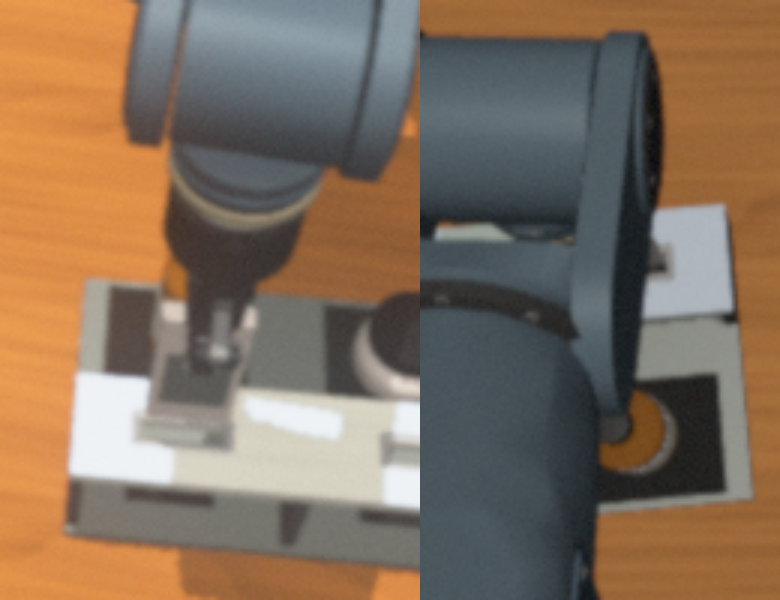

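The label hangs from the jaws just above the right-hand slot, with its bottom edge at about (147–235, 410–418) in the crop. I'll enlarge it to measure the label's offset and tilt in the hand.

```bash
python3 - <<'E'
from m import *
import cv2
a=get_image('scene')
s=8;x0,y0,w,h=325,195,60,62
o=cv2.resize(a[y0:y0+h,x0:x0+w],None,fx=s,fy=s,interpolation=cv2.INTER_CUBIC)[:,:,::-1].copy()
o=np.hstack([o]);
# predicted projection of label bottom/top corners (+x face) if centred in hand
k=get_calibration('scene');M=np.linalg.inv(np.array(k['cam_to_world']));f=210/np.tan(np.radians(k['vfov']/2))
st=get_state();c=np.array(st['ee_pos']);t=np.radians(4.8);ex=np.array([np.cos(t),np.sin(t),0]);ey=np.array([-np.sin(t),np.cos(t),0])
for zz in(c[2]-.1445,c[2]-.0245):
  for sy in(-.028,.028):
    p=M@np.r_[c[:2]+(ex*.007+ey*sy)[:2],zz,1];u=f*p[0]/p[2]+k['cx'];v=f*p[1]/p[2]+k['cy'];print(round(zz,3),sy,u.round(1),v.round(1))
    cv2.drawMarker(o,(int((u-x0+.5)*s),int((v-y0+.5)*s)),(0,255,0),0,14,1)
cv2.imwrite('pics/g3.png',o)
E
```

```text
0.118 -0.028 338.3 239.3
0.118 0.028 366.2 241.9
0.238 -0.028 344.4 206.6
0.238 0.028 375.4 209.3
```

View pics/g3.png

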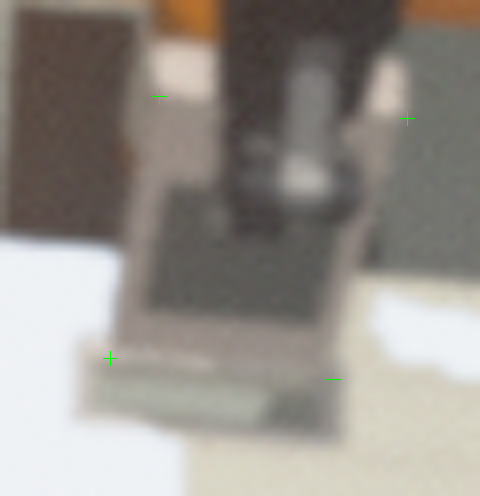

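The predicted outline, assuming the label sits centred in the hand, matches the picture to within about 1 px. Now lowering slowly and watching the force.

{"fn": "step_arm", "kwargs": {
  "series": [
    [[0.0003,-0.0005,0.01],[0,0,0]],
    [[0,0,0.007],[0,0,0]],
    [[0,0,0],[0,0,0]],
    [[0,0,0],[0,0,0]]
  ]
}}

```text
t: 9.82
ee_pos: [0.602, 0.0357, 0.2449]
orientation: [2.126, 2.313, -0.0]
contact_force: [-0.2, 0.6, -1.0]
gripper_width: 0.153
```

{"fn": "step_arm", "kwargs": {
  "series": [
    [[0,0,0.002],[0,0,0]],
    [[0,0,0.002],[0,0,0]],
    [[0,0,0.002],[0,0,0]],
    [[0,0,0],[0,0,0]]
  ]
}}

```text
t: 10.32
ee_pos: [0.6019, 0.0357, 0.2387]
orientation: [-2.126, -2.313, 0.0]
contact_force: [-0.2, 0.4, -0.7]
gripper_width: 0.161
```

{"fn": "step_arm", "kwargs": {
  "series": [
    [[0,0,0.0015],[0,0,0]],
    [[0,0,0.0015],[0,0,0]],
    [[0,0,0],[0,0,0]]
  ]
}}

```text
t: 10.7
ee_pos: [0.6019, 0.0357, 0.2357]
orientation: [-2.126, -2.313, 0.0]
contact_force: [0.3, -1.0, -1.1]
gripper_width: 0.161
```

{"fn": "step_arm", "kwargs": {
  "series": [
    [[0,0,0.0015],[0,0,0]],
    [[0,0,0.0015],[0,0,0]],
    [[0,0,0],[0,0,0]]
  ]
}}

```text
t: 11.08
ee_pos: [0.6019, 0.0357, 0.2328]
orientation: [-2.126, -2.313, 0.0]
contact_force: [0.4, 0.3, -1.4]
gripper_width: 0.158
```

{"fn": "step_arm", "kwargs": {
  "series": [
    [[0,0,0.0015],[0,0,0]],
    [[0,0,0.0015],[0,0,0]],
    [[0,0,0],[0,0,0]]
  ]
}}

```text
t: 11.45
ee_pos: [0.6019, 0.0357, 0.2298]
orientation: [2.126, 2.313, -0.0]
contact_force: [-0.1, 0.9, -1.5]
gripper_width: 0.16
```

{"fn": "step_arm", "kwargs": {
  "series": [
    [[0,0,0.002],[0,0,0]],
    [[0,0,0.002],[0,0,0]],
    [[0,0,0],[0,0,0]]
  ]
}}

```text
t: 11.82
ee_pos: [0.6019, 0.0357, 0.2257]
orientation: [-2.126, -2.313, 0.0]
contact_force: [1.4, 0.7, -0.4]
gripper_width: 0.16
```

{"fn": "step_arm", "kwargs": {
  "series": [
    [[0,0,0.003],[0,0,0]],
    [[0,0,0.003],[0,0,0]],
    [[0,0,0.002],[0,0,0]],
    [[0,0,0],[0,0,0]]
  ]
}}

```text
t: 12.32
ee_pos: [0.6019, 0.0357, 0.2177]
orientation: [-2.126, -2.313, 0.0]
contact_force: [1.3, -0.6, -1.8]
gripper_width: 0.16
```

{"fn": "step_arm", "kwargs": {
  "series": [
    [[0,0,0.004],[0,0,0]],
    [[0,0,0.004],[0,0,0]],
    [[0,0,0.004],[0,0,0]],
    [[0,0,0],[0,0,0]]
  ]
}}

```text
t: 12.82
ee_pos: [0.6019, 0.0357, 0.2055]
orientation: [-2.126, -2.313, 0.0]
contact_force: [1.9, 0.7, -1.3]
gripper_width: 0.158
```

{"fn": "step_arm", "kwargs": {
  "series": [
    [[0,0,0.004],[0,0,0]],
    [[0,0,0.004],[0,0,0]],
    [[0,0,0.004],[0,0,0]],
    [[0,0,0.003],[0,0,0]],
    [[0,0,0],[0,0,0]],
    [[0,0,0],[0,0,0]]
  ]
}}

```text
t: 13.58
ee_pos: [0.6019, 0.0357, 0.1909]
orientation: [-2.126, -2.313, 0.0]
contact_force: [0.8, -0.1, -1.5]
gripper_width: 0.158
```

```bash
python3 - <<'E'
from m import *
import cv2
need(.6022,.0357,.19,4.8); print(get_state()['wrist_torque'])
a=get_image('scene')
s=6;x0,y0,w,h=310,170,100,100
o=cv2.resize(a[y0:y0+h,x0:x0+w],None,fx=s,fy=s,interpolation=cv2.INTER_CUBIC)[:,:,::-1].copy()
k=get_calibration('scene');M=np.linalg.inv(np.array(k['cam_to_world']));f=210/np.tan(np.radians(k['vfov']/2))
c=np.array(get_state()['ee_pos']);t=np.radians(4.8);ex=np.array([np.cos(t),np.sin(t),0]);ey=np.array([-np.sin(t),np.cos(t),0])
for zz in(c[2]-.1445,c[2]-.0245,.09):
  for sy in(-.028,.028):
    p=M@np.r_[c[:2]+(ex*.007+ey*sy)[:2],zz,1];u=f*p[0]/p[2]+k['cx'];v=f*p[1]/p[2]+k['cy']
    cv2.drawMarker(o,(int((u-x0+.5)*s),int((v-y0+.5)*s)),(0,255,0),0,14,1)
cv2.imwrite('pics/g4.png',o)
for n in('bottle_mid','tub_mid','spare_mid','snacks_mid','label_mid'): print(n,[(np.round(d['point'],3).tolist(),round(d['p'],2)) for d in search_frame(n,'scene')])
E
```

```text
t 13.575 pos [0.6019 0.0357 0.1909] yaw 4.82 tz [-0. -0. -1.] F [ 0.8 -0.1 -1.5] w 0.0135
shift tool [-0.      0.0003  0.0009] turn [-0.   -0.    0.02]
[ 0.00601401 -0.34015583 -0.06291148]
bottle_mid [([0.501, 0.01, 0.032], 0.6)]
tub_mid [([0.479, 0.194, 0.06], 0.83), ([0.603, 0.125, 0.048], 0.37)]
spare_mid [([0.594, -0.431, 0.124], 0.59)]
snacks_mid [([0.737, -0.313, 0.037], 0.83)]
label_mid [([0.61, 0.021, 0.122], 0.8), ([0.322, -0.224, 0.095], 0.65), ([0.592, -0.187, 0.111], 0.57)]
```

View pics/g4.png

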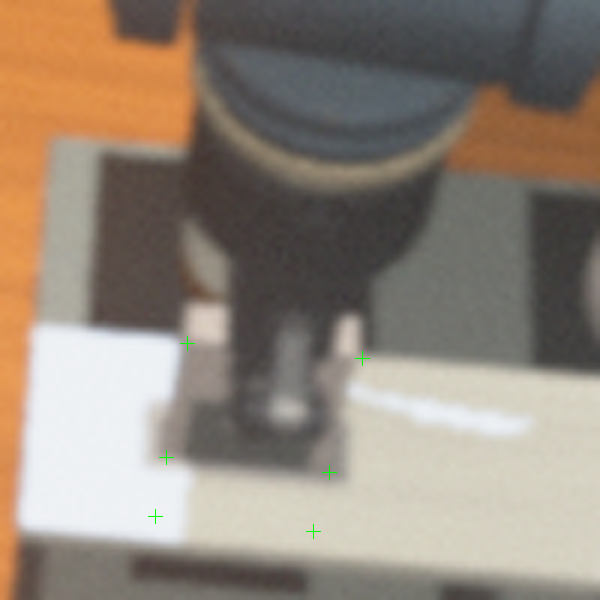

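The label is through the slot. Its visible top edge is at crop (185–360, 343–357), on the predicted marks, so it hasn't slipped up in the hand, and the force is under 2 N. I'll let it settle, then hand in.

{"fn": "step_arm", "kwargs": {
  "series": [
    [[0,0,0],[0,0,0]],
    [[0,0,0],[0,0,0]],
    [[0,0,0],[0,0,0]],
    [[0,0,0],[0,0,0]]
  ]
}}

```text
t: 14.38
ee_pos: [0.6019, 0.0357, 0.1909]
orientation: [2.126, 2.313, -0.0]
contact_force: [1.3, -0.2, -1.1]
gripper_width: 0.16
```

```bash
python3 -c "
from m import *
need(.6022,.0357,.19,4.8); print(hand_in())"
```

```text
t 14.375 pos [0.6019 0.0357 0.1909] yaw 4.82 tz [-0. -0. -1.] F [ 1.3 -0.2 -1.1] w 0.0137
shift tool [-0.      0.0003  0.0009] turn [-0.    0.    0.02]
the job is handed in; nothing more can be done
None
```

I took the smallest label, the one in the stand, out and lowered it through the right slot, which belongs to the bottle's pad. I handed in at 14.4 s with the gripper still holding it; no verdict was reported.

**Label:** In my last checks the gripper was within 0.5 mm of the measured slot centre and upright, with a grip opening of 13.7 mm. The outside force was about 2 N. I worked out the bottom edge from the gripper height: about 46 mm above the counter, or 36 mm above the base. In the picture the label's top edge sat where it should, so it had not slipped in the hand.

**Other objects:** The networks found the tub, spare bottle and snack pack within about 3 mm of where they were. The dock bottle was mostly hidden behind the gripper, so its last reading, (0.501, 0.010, 0.032), disagrees with the first, (0.499, 0.030, 0.104). I put that down to only part of it showing, but I did not confirm it. No contact force was felt, and the gripper body stayed about 20 mm above its top.

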